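Set the spring catch of a juice-strainer lid

TASK

The spring roller catch on this juice strainer's lid is out of adjustment after service, either too stiff or too slack to hold. Push the lid to feel which it is, turn the adjuster knob accordingly, and push the lid shut until the catch clicks and holds it down by itself against its pop-up spring; never press on the lid with more than 18 N, and leave the things standing around it where they are.

Things in the scene. Friction and masses are not known exactly. Their poses are not given: they have to be found in the camera images.
- strainer: Stainless box fixed to the table: 200 deep (x), 240 wide (y), rim 120 mm high, a 50 mm pipe stub on each side reaching 172 mm from the middle. Origin: centre of its underside; x points to the rear (hinge side), the front with the catch faces -x; z up. The catch housing stands before the front wall: x -196 to -124, 50 mm wide, top 124 mm above the table.
- lid (a joint): Lid hinge on the rear rim, rad. 0 = shut, grows as the front rises. A pop-up spring lifts the free lid to about 0.14 (front edge 30 mm up). Pushed down, it meets the catch suddenly at 0.08 (go slowly, 10 mm/s or less) and has clicked past it below 0.03. A good catch keeps it at 0 (+-0.005) when let go; a slack one lets it down under 3 to 5 N but up again; a stiff one stops it at 0.08.
- lid_press (a point): Centre of the top of the round dark steel boss on the lid where it is pressed: 40 mm across, 33 mm behind the lid's front edge, 175 mm from the hinge; x = -75 mm in the strainer's frame, 132 mm above the table with the lid shut (then rigid on the rim), about 157 mm ajar; the click is over below 138. Axes as the strainer's, tilting with the lid.
- adjuster (a joint): Angle of the catch's tension adjuster, rad; grows turning clockwise from above, which tightens; stays where left (friction 0.2 N m). Starts near 0 whatever the spring's state; range +-2.6. As found the click needs either 22 to 27 N on the boss, or at most 5 N without holding. One rad changes it by 11 to 15 N. Set well it clicks at 9 to 14 N, 0.7 to 1.1 rad from the start; under 7 N it won't hold.
- adjuster_grip (a point): Middle of the adjuster's upright wing, the part to grip: black plastic, 40 long (its x), 13 thick (its y), 32 mm high, top 11 mm above this point; on a 40 mm round disc on the catch housing, at x = -172 mm in the strainer's frame; this point is 152 mm above the table. It turns about the vertical through this point; at the start the wing is within 0.15 rad of the strainer's x axis.
- tumbler: Green glass tumbler, 72 mm across, 125 mm high, standing loose to the left (+y) before the strainer; origin under its base. Leave alone.
- beaker: White plastic sample cup, 84 mm across, 105 mm high, loose to the right (-y) before the strainer; origin under its base. Leave alone.
- tape: Roll of green tape lying flat, 104 mm across, 25 mm high, loose at the right, nearer the robot; origin under its centre. Leave alone.

How it is judged (in metres and radians):
At the end, for the whole second after the job is handed in: The lid is shut (hinge below 0.012 rad) and at rest, held down by its catch alone against the pop-up spring with nothing pressing on it (value of joint lid below 0.012 rad and velocity of joint lid below 0.02 rad/s and velocity of joint adjuster between -0.05 and 0.05 rad/s); the robot touches nothing.
It fails at once if the lid is pressed with more than 18 N (contact force between any of the fingers, the arm and lid above 18 N).
It fails at once if the tumbler, cup or tape roll near the strainer is moved more than 20 mm or tipped (distance of any of tumbler, beaker, tape from where it was at the start of the episode above 0.02 m or angle between any of tumbler, beaker's own z axis and vertical above 0.5 rad).
It also fails if it takes over 58 s, if anything falls off the work surface, if the arm or the gripper's body presses on something with over 40 N, if the wrist force passes 120 N, or if a joint passes its speed limit or range.

ROBOT

A 7-joint arm with a two-finger parallel gripper is mounted at the origin on the work surface. World frame = base frame: x ahead of the robot, y to its left, z up, the work surface at z = 0. Lengths are in mm, angles in rad, forces in N, time in s.
With the tool pointing down it reaches from about 350 to 900 mm from the base axis. Payload 8.1 kg.
Tool frame: the origin (TCP) lies midway between the tips of the shut fingers; the grasp point (between the pads) lies 19 mm behind it; z points along the fingers, y is the direction in which the jaws open and shut (so a half turn about z gives the same grasp; the last joint's range is limited). The gripper opens to 85 mm and grips with 20 to 120 N. Pads are 22 mm wide; open, the fingers measure 114 mm over their backs; the gripper's body (76 mm by 85 mm) begins 54 mm behind the grasp point. The pads swing forward as they close: fully open they stand 13 mm farther back than shut.
Start: joints at [1.114, 0.434, 0.025, 1.573, -0.012, 1.134, -0.075], TCP at [216.518, -586.312, 231.323] pointing down, gripper open.
Joint ranges: [-2.62, 2.62], [-0.44, 2.09], [-1.27, 1.32], [0.08, 2.57], [-1.32, 4.46], [0.12, 2], [-2.74, 2.74]. Speed limits (rad/s): [2.22, 2.22, 3.01, 3.01, 3.14, 3.14, 3.14].

INTERFACE

Orientations are given as a unit quaternion [w, x, y, z].
In Python, from workcell import sense, eyes, manip gives the robot as it stands. The module is installed in compiled form; this text tells all that it offers.
- The arm moves only by the tool move_arm, never from a script. Its argument "targets" is a list of rows, each a list of 7 numbers: the turn, a rotation vector about the tool's x, y, z in rad, then the shift along the tool's x, y, z in mm, then the opening, from 0 (shut) to 1 (fully open). In form: [[ax, ay, az, x, y, z, fingers], ...]. A call has 1 to 12 rows; each row is the pose to reach, as a shift and turn from the pose commanded when the call began, along the tool's axes at that moment; what a row does not reach only later rows make up. A row lasts 1/12 s, in which the tool goes at most 41.7 mm and 7.16 degrees, less where a joint would pass 70% of its speed; a pose out of reach is approached as far as the arm can. A call with a gripper value outside its range is refused whole. The fingers move at their own pace and stop on an object; the grip force is fixed at half the most. Time passes only in rows, so rows that repeat a pose let the fingers close. It gives the time, the measured TCP pose, the force and the opening at its end, in the units of the state.
- sense(): the state, without advancing time (a new reading comes with each control period).
- eyes.get_image(name): name is "side" or "top"; returns the picture (480x640x3 uint8, red, green, blue); there is no depth.
- eyes.camera_model(name): a dict with "mtx" (3x3 intrinsics, pixels), "D" ([k1, k2, p1, p2, k3] as OpenCV has them; the pictures are not rectified), "extrinsics" (4x4, takes a point from world to camera coordinates). Camera axes: x right, y down, z forward; pixel columns grow to the right and rows downward; lengths in mm; the calibration is good to about 2 mm. A picture is of the moment at which its call begins. camera_model takes no time and is no camera call.
- manip.job_done(): hands the job in, once; it reports no verdict.
The state is a dict: "time": time; "joint_pos": joint angles; "qvel": joint speeds; "tau": joint torques, N m; "eef_pos": TCP position; "ee_rot": TCP orientation; "wrist_force": force on the tool from outside, world axes, zero at the start; "moment": the same for the moment, N m; "opening": finger opening in mm.
Only numpy, scipy, OpenCV 4.12 (cv2) and the standard library are available. Lean on these libraries where they do the work, as an engineer would, in place of code of your own. Each camera call takes 0.05 s, during which the arm holds its last target.

## Working session

There is one attempt and no reset: what is moved stays moved. The work goes in short steps, Python scripts to look and compute and a tool call to move; the robot and the scene stay as the last step left them, time stands still between calls to the robot, and variables do not carry over. Pictures are saved under pics/ and viewed, and the job is handed in when it is done.

Besides the shell and the picture viewer there is one more tool, called after "Emit:" as name(argument=value, ...), one argument or row to a line, values as JSON. move_arm: Moves the arm, as the interface text tells. Its arguments: {"type":"object","properties":{"targets":{"type":"array"}},"required":["targets"]}

```bash
mkdir -p pics
python3 - <<'E'
from workcell import sense, eyes, manip
import cv2, json
s=sense(); print({k:(v if not hasattr(v,'tolist') else v.tolist()) for k,v in s.items()})
for n in ("side","top"):
    im=eyes.get_image(n); cv2.imwrite(f"pics/{n}0.png",im[:,:,::-1]); m=eyes.camera_model(n); print(n,m)
E
```

```text
{'time': 0.0, 'joint_pos': [1.1143896493783245, 0.43520902720392257, 0.024991757877943034, 1.5740613331821731, -0.011630117962496246, 1.1340068767660947, -0.075082066001999], 'qvel': [0.0004396573937683065, -0.0009968581150285797, -0.0006013636252970455, -0.00017534587449733317, -0.0002499410988064466, 0.00012587910143212457, -0.0016631967741582308], 'tau': [-0.0019307301408844069, -67.04748630523682, 1.024797298014164, -31.620991230010986, 0.015757696819491684, 0.012635954772122204, -6.0635709360212786e-05], 'eef_pos': [216.32231683999188, -585.8487580259361, 230.5486802844], 'ee_rot': [-0.0007446650066758243, 0.9844002298567376, 0.17594202222675756, -0.00019428532927693668], 'wrist_force': [-0.15554794476706832, 0.017845367562849032, 0.16917662884373572], 'moment': [0.004450250685911827, -0.013362910552803807, -0.01797083821759968], 'opening': 85.62017291148965}
side {'mtx': array([[574.59137788,   0.        , 323.36056724],
       [  0.        , 574.59137788, 249.25789289],
       [  0.        ,   0.        ,   1.        ]]), 'D': array([-0.05858906,  0.        ,  0.        ,  0. 
[... 281 characters left out ...]
12729e+03],
       [ 0.00000000e+00,  0.00000000e+00,  0.00000000e+00,
         1.00000000e+00]])}
top {'mtx': array([[512.40935327,   0.        , 322.64802942],
       [  0.        , 512.40935327, 239.19300787],
       [  0.        ,   0.        ,   1.        ]]), 'D': array([-0.01030175,  0.        ,  0.        ,  0.        ,  0.        ]), 'extrinsics': array([[-1.79128025e-02, -9.99408825e-01, -2.93450569e-02,
         3.27580657e+01],
       [-9.96768417e-01,  2.01487240e-02, -7.77608567e-02,
         5.83555023e+02],
       [ 7.83061518e-02,  2.78573111e-02, -9.96540073e-01,
         1.07708402e+03],
       [ 0.00000000e+00,  0.00000000e+00,  0.00000000e+00,
         1.00000000e+00]])}
```

View pics/side0.png

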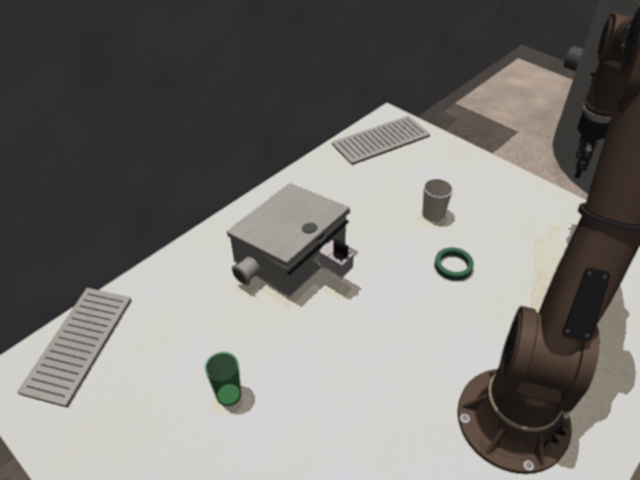

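View pics/top0.png

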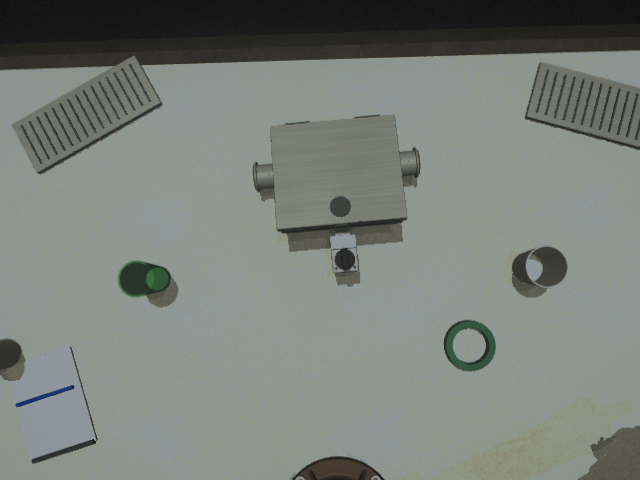

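The side view shows the boss at about (310,228) and the black knob at (341,249). In the top view the boss is at (340,206) and the knob at (345,259). The tumbler, cup and tape all stand well clear. Next I'll measure precisely.

```bash
cat > h.py <<'E'
import numpy as np, cv2
from workcell import sense, eyes, manip
from scipy.spatial.transform import Rotation as R
def ray(n,uv):
    m=eyes.camera_model(n); p=cv2.undistortPoints(np.array([[uv]],float),m["mtx"],m["D"])[0,0]
    E=m["extrinsics"]; d=E[:3,:3].T@np.array([p[0],p[1],1]); c=-E[:3,:3].T@E[:3,3]; return c,d/np.linalg.norm(d)
def onz(n,uv,z):
    c,d=ray(n,uv); return c+d*(z-c[2])/d[2]
def tri(a,b):
    (c1,d1),(c2,d2)=ray("side",a),ray("top",b)
    A=np.c_[d1,-d2]; t=np.linalg.lstsq(A,c2-c1,rcond=None)[0]
    p,q=c1+t[0]*d1,c2+t[1]*d2; return (p+q)/2,np.linalg.norm(p-q)
def blobs(im,roi,thr):
    x0,y0,x1,y1=roi; g=cv2.cvtColor(im,cv2.COLOR_RGB2GRAY)[y0:y1,x0:x1]
    mk=(g<thr).astype(np.uint8); n,l,st,ce=cv2.connectedComponentsWithStats(mk)
    return [(st[i].tolist(),(ce[i]+[x0,y0]).round(2).tolist()) for i in range(1,n) if st[i][4]>15],mk
E
python3 - <<'E'
from h import *
a=cv2.imread("pics/side0.png"); b=cv2.imread("pics/top0.png")
ca=cv2.resize(a[200:300,270:370],None,fx=6,fy=6,interpolation=cv2.INTER_CUBIC)
cb=cv2.resize(b[190:285,295:395],None,fx=6,fy=6,interpolation=cv2.INTER_CUBIC)
cv2.imwrite("pics/sidez.png",ca);cv2.imwrite("pics/topz.png",cb)
for t in (40,60,80):
  print(t,"side",blobs(a[:,:,::-1].copy(),(295,215,365,265),t)[0]); print("top",blobs(b[:,:,::-1].copy(),(325,190,365,280),t)[0])
E
```

```text
40 side [([1, 6, 51, 44, 237], [321.52, 243.45]), ([39, 25, 14, 19, 198], [339.93, 249.54])]
top [([10, 33, 30, 5, 47], [350.77, 225.45]), ([0, 36, 9, 3, 16], [328.44, 227.31]), ([15, 59, 3, 13, 25], [341.12, 254.96]), ([20, 59, 5, 19, 30], [347.5, 257.4])]
60 side [([0, 0, 53, 50, 877], [326.56, 244.53])]
top [([0, 31, 40, 12, 241], [343.99, 226.38]), ([10, 58, 20, 22, 321], [344.57, 258.94])]
80 side [([0, 0, 54, 50, 1299], [325.25, 245.35]), ([10, 13, 11, 5, 19], [310.42, 230.68]), ([49, 43, 8, 7, 35], [348.6, 261.8])]
top [([5, 7, 21, 20, 328], [339.95, 206.26]), ([0, 31, 40, 27, 441], [343.17, 229.05]), ([10, 58, 22, 28, 387], [344.7, 260.58])]
```

View pics/sidez.png

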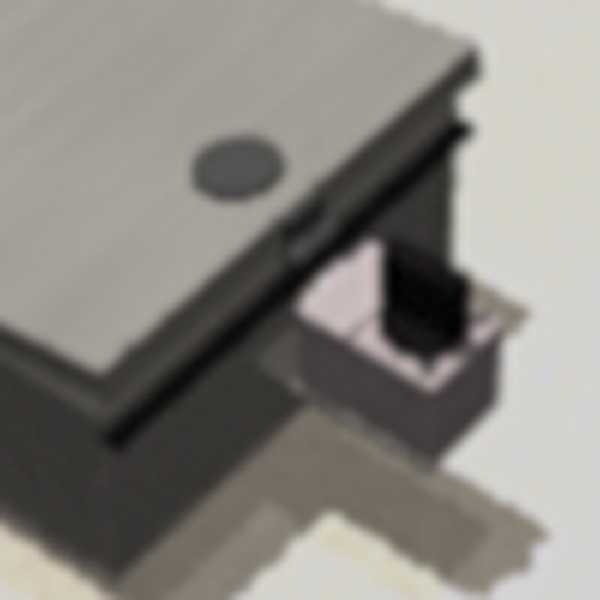

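View pics/topz.png

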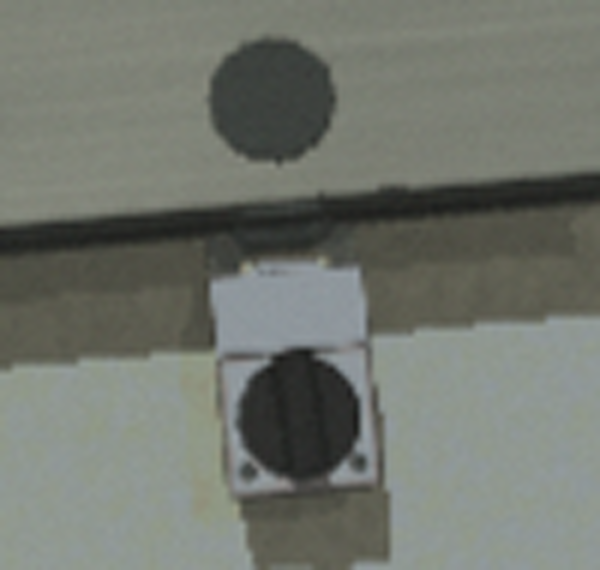

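Run:
```python
from h import *
S=lambda x,y:((x+.5)/6-.5+270,(y+.5)/6-.5+200)
T=lambda x,y:((x+.5)/6-.5+295,(y+.5)/6-.5+190)
pb,e=tri(S(238,168),T(271,99)); print("boss",pb,e)
pk,e=tri(S(426,266),T(301,412)); print("wing top",pk,e)
# wing direction ; disc centre on z
print("knob mask ctr on z=141", onz("top",(344.57,258.94),135), "top strip", onz("top",T(301,412),163))
a,b=onz("top",T(297,352),163),onz("top",T(306,478),163); d=a-b; print("wing yaw",np.arctan2(d[1],d[0]),np.linalg.norm(d))
# housing edges on z=124
for q in [((213,282),(233,495)),((357,268),(381,488)),((222,356),(367,345)),((233,495),(381,488))]:
    a,b=[onz("top",T(*t),124) for t in q]; d=b-a; print("edge",a,b,np.arctan2(d[1],d[0]))
# lid front-edge corners full img (top)
d=pb-pk; print("boss-knob dir",np.arctan2(d[1],d[0]),np.hypot(d[0],d[1]))
a,b=onz("top",(278,229.5),157),onz("top",(406,218),157);d=a-b;print("lid front",np.arctan2(d[1],d[0])-np.pi/2,np.linalg.norm(d))
a,b=onz("top",(271,126),125),onz("top",(394,115),125);d=a-b;print("lid rear",np.arctan2(d[1],d[0])-np.pi/2,a,b)
print(R.from_quat(np.roll(sense()["ee_rot"],-1)).as_matrix().round(3))
```

```text
boss [635.65133582 -16.33506814 151.77050226] 2.1812058062827906
wing top [536.14162834 -23.52046126 157.39925995] 1.750677236773552
knob mask ctr on z=141 [536.40990766 -22.92117942 135.        ] top strip [536.59605422 -22.88883878 163.        ]
wing yaw 0.05000169119895807 39.27661624186991
edge [580.96357936   4.21729161 124.        ] [511.77041898  -0.92988647 124.        ] -3.0673408747300224
edge [584.57187651 -42.61123136 124.        ] [513.14719584 -48.7319614  124.        ] -3.056106615807432
edge [556.82483701   1.757521   124.        ] [559.46981708 -45.27830216 124.        ] -1.5146221769473822
edge [511.77041898  -0.92988647 124.        ] [513.14719584 -48.7319614  124.        ] -1.5420026737195107
boss-knob dir 0.07208285544224648 99.76879150318793
lid front 0.06906612660830325 242.48652913468405
lid rear 0.06418394381792059 [803.98221989 117.50433197 125.        ] [ 819.68828872 -126.8635661   125.        ]
[[ 0.938  0.346 -0.001]
 [ 0.346 -0.938  0.001]
 [-0.    -0.001 -1.   ]]
```

```bash
cat >> h.py <<'E'
def go(p,yaw):
    s=sense(); M=R.from_quat(np.roll(s["ee_rot"],-1)).as_matrix()
    x=np.array([np.cos(yaw),np.sin(yaw),0]); z=np.array([0,0,-1.]); G=np.c_[x,np.cross(z,x),z]
    return R.from_matrix(M.T@G).as_rotvec().round(4).tolist(), (M.T@(np.array(p)-s["eef_pos"])).round(1).tolist()
E
python3 -c "
from h import *
print(go([635.5,-16.3,190],0.06))"
```

```text
([-0.0014, 0.0003, 0.2938], [590.5, -389.0, 41.1])
```

Emit:
move_arm(
  targets=[
    [0,0,0.05,32,-21,0,0.5],
    [0,0,0.1,64,-42,0,0],
    [0,0,0.15,96,-63,0,0],
    [0,0,0.2,128,-84,0,0],
    [0,0,0.25,160,-105,0,0],
    [0,0,0.294,192,-126,0,0],
    [0,0,0.294,224,-147,0,0],
    [0,0,0.294,256,-168,0,0],
    [0,0,0.294,288,-189,0,0],
    [0,0,0.294,320,-210,0,0],
    [0,0,0.294,352,-231,0,0],
    [0,0,0.294,384,-252,0,0],
  ],
)

```text
time: 1.1
eef_pos: [490.1, -215.2, 231.2]
ee_rot: [-0.0, 1.0, 0.03, -0.0]
wrist_force: [0.3, -0.5, -1.0]
opening: -0.0
```

```bash
python3 -c "
from h import *
s=sense();print(s['joint_pos'],s['wrist_force'],s['eef_pos'],s['time']);print(go([635.5,-16.3,190],0.06))"
```

```text
[ 0.39916205  0.29583827 -0.10902771  1.78466445  0.03641327  1.06332145
 -1.23409644] [ 0.26304552 -0.53353738 -1.04287538] [ 490.05527428 -215.19276592  231.16796366] 1.1
([-0.0, 0.0003, -0.0004], [157.0, -189.9, 41.1])
```

Emit:
move_arm(
  targets=[
    [0,0,0,20,-24,2,0],
    [0,0,0,42,-50,6,0],
    [0,0,0,65,-78,11,0],
    [0,0,0,88,-106,16,0],
    [0,0,0,110,-133,21,0],
    [0,0,0,130,-157,27,0],
    [0,0,0,146,-176,33,0],
    [0,0,0,155,-187,38,0],
    [0,0,0,157,-190,41,0],
    [0,0,0,157,-190,41,0],
  ],
)

```text
time: 1.93
eef_pos: [634.2, -17.7, 189.1]
ee_rot: [0.0, 1.0, 0.03, -0.001]
wrist_force: [0.4, -0.6, 0.5]
opening: 0.2
```

Run:
```python
from h import *
s=sense();print(s['joint_pos'],s['wrist_force'],s['eef_pos'],s['time'])
for n,(x,y,w) in {"side":(230,170,140),"top":(280,160,130)}.items():
    im=eyes.get_image(n)[y:y+110,x:x+w]; cv2.imwrite(f"pics/{n}1.png",cv2.resize(im[:,:,::-1],None,fx=5,fy=5,interpolation=cv2.INTER_CUBIC))
```

```text
[ 0.05133842  0.49436883 -0.16008484  1.58803524  0.08650228  1.06829826
 -1.64179287] [ 0.40974042 -0.56012472  0.53724206] [634.1985293  -17.67769972 189.06525501] 1.9333
```

View pics/side1.png

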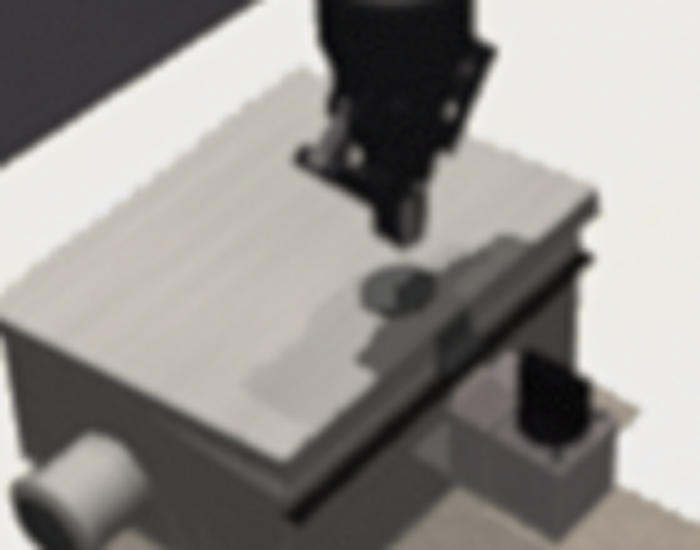

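The shut fingertips at (400,240) sit right above the boss at (398,290) in this crop. I'll lower quickly to about 162 mm, then creep down.

Emit:
move_arm(
  targets=[
    [0,0,0,0,0,5,0],
    [0,0,0,0,0,12,0],
    [0,0,0,0,0,19,0],
    [0,0,0,0,0,24,0],
    [0,0,0,0,0,26,0],
    [0,0,0,0,0,27,0],
    [0,0,0,0,0,27,0],
  ],
)

```text
time: 2.62
eef_pos: [634.7, -17.9, 163.0]
ee_rot: [0.0, 1.0, 0.03, -0.0]
wrist_force: [0.4, 0.8, 0.3]
opening: 0.5
```

Emit:
move_arm(
  targets=[
    [0,0,0,0,0,0.7,0],
    [0,0,0,0,0,1.4,0],
    [0,0,0,0,0,2.1,0],
    [0,0,0,0,0,2.8,0],
    [0,0,0,0,0,3.5,0],
    [0,0,0,0,0,4.2,0],
    [0,0,0,0,0,4.9,0],
    [0,0,0,0,0,5.6,0],
  ],
)

```text
time: 3.28
eef_pos: [634.8, -17.9, 157.6]
ee_rot: [0.0, 1.0, 0.03, -0.0]
wrist_force: [-0.2, 1.0, -0.5]
opening: 0.3
```

Emit:
move_arm(
  targets=[
    [0,0,0,0,0,0.7,0],
    [0,0,0,0,0,1.4,0],
    [0,0,0,0,0,2.1,0],
    [0,0,0,0,0,2.8,0],
  ],
)

```text
time: 3.62
eef_pos: [634.8, -17.9, 154.8]
ee_rot: [0.0, 1.0, 0.03, -0.0]
wrist_force: [-0.5, -0.6, -0.2]
opening: 0.0
```

Emit:
move_arm(
  targets=[
    [0,0,0,0,0,0.6,0],
    [0,0,0,0,0,1.2,0],
    [0,0,0,0,0,1.8,0],
    [0,0,0,0,0,2.4,0],
    [0,0,0,0,0,3.0,0],
  ],
)

```text
time: 4.03
eef_pos: [634.8, -17.9, 151.9]
ee_rot: [0.0, 1.0, 0.03, -0.0]
wrist_force: [0.6, -0.8, 1.1]
opening: -0.2
```

Emit:
move_arm(
  targets=[
    [0,0,0,0,0,0.5,0],
    [0,0,0,0,0,1.0,0],
    [0,0,0,0,0,1.5,0],
    [0,0,0,0,0,2.0,0],
  ],
)

```text
time: 4.37
eef_pos: [634.8, -17.9, 149.9]
ee_rot: [0.0, 1.0, 0.03, -0.0]
wrist_force: [-1.4, -1.1, 1.9]
opening: -0.1
```

Emit:
move_arm(
  targets=[
    [0,0,0,0,0,0.5,0],
    [0,0,0,0,0,1.0,0],
    [0,0,0,0,0,1.5,0],
    [0,0,0,0,0,2.0,0],
  ],
)

```text
time: 4.7
eef_pos: [634.8, -17.9, 147.9]
ee_rot: [0.0, 1.0, 0.03, -0.0]
wrist_force: [-1.6, -0.3, 2.2]
opening: 0.2
```

Emit:
move_arm(
  targets=[
    [0,0,0,0,0,0.4,0],
    [0,0,0,0,0,0.8,0],
  ],
)

```text
time: 4.87
eef_pos: [634.8, -17.9, 147.1]
ee_rot: [0.0, 1.0, 0.03, -0.0]
wrist_force: [-1.1, 0.4, 2.2]
opening: -0.1
```

Emit:
move_arm(
  targets=[
    [0,0,0,0,0,0.4,0],
    [0,0,0,0,0,0.8,0],
  ],
)

```text
time: 5.03
eef_pos: [634.8, -17.9, 146.3]
ee_rot: [0.0, 1.0, 0.03, -0.0]
wrist_force: [-2.0, -0.2, 2.3]
opening: 0.1
```

Now through the catch region, in smaller steps.

Emit:
move_arm(
  targets=[
    [0,0,0,0,0,0.3,0],
    [0,0,0,0,0,0.6,0],
  ],
)

```text
time: 5.2
eef_pos: [634.8, -17.9, 145.7]
ee_rot: [0.0, 1.0, 0.03, -0.0]
wrist_force: [-1.1, 0.4, 2.0]
opening: 0.3
```

Emit:
move_arm(
  targets=[
    [0,0,0,0,0,0.3,0],
  ],
)

```text
time: 5.28
eef_pos: [634.8, -17.9, 145.4]
ee_rot: [0.0, 1.0, 0.03, 0.0]
wrist_force: [-1.7, 0.2, 1.5]
opening: 0.1
```

Emit:
move_arm(
  targets=[
    [0,0,0,0,0,0.3,0],
  ],
)

```text
time: 5.37
eef_pos: [634.8, -17.9, 145.1]
ee_rot: [0.0, 1.0, 0.03, -0.0]
wrist_force: [-0.7, -0.6, 2.2]
opening: -0.1
```

Emit:
move_arm(
  targets=[
    [0,0,0,0,0,0.3,0],
  ],
)

```text
time: 5.45
eef_pos: [634.8, -17.9, 144.8]
ee_rot: [0.0, 1.0, 0.03, -0.0]
wrist_force: [-1.3, -0.2, 2.5]
opening: -0.4
```

Emit:
move_arm(
  targets=[
    [0,0,0,0,0,0.3,0],
  ],
)

```text
time: 5.53
eef_pos: [634.8, -17.9, 144.5]
ee_rot: [0.0, 1.0, 0.03, -0.0]
wrist_force: [-1.9, 0.2, 1.7]
opening: -0.1
```

Emit:
move_arm(
  targets=[
    [0,0,0,0,0,0.3,0],
  ],
)

```text
time: 5.62
eef_pos: [634.8, -17.9, 144.2]
ee_rot: [0.0, 1.0, 0.03, -0.0]
wrist_force: [-1.1, -0.4, 2.6]
opening: -0.1
```

Emit:
move_arm(
  targets=[
    [0,0,0,0,0,0.3,0],
  ],
)

```text
time: 5.7
eef_pos: [634.8, -17.9, 143.9]
ee_rot: [0.0, 1.0, 0.03, -0.0]
wrist_force: [-3.0, 0.0, 2.4]
opening: 0.0
```

Emit:
move_arm(
  targets=[
    [0,0,0,0,0,0.4,0],
  ],
)

```text
time: 5.78
eef_pos: [634.8, -17.9, 143.5]
ee_rot: [0.0, 1.0, 0.03, -0.0]
wrist_force: [-2.3, 0.1, 2.9]
opening: 0.4
```

Emit:
move_arm(
  targets=[
    [0,0,0,0,0,0.4,0],
  ],
)

```text
time: 5.87
eef_pos: [634.8, -17.9, 143.1]
ee_rot: [0.0, 1.0, 0.03, -0.0]
wrist_force: [-1.8, 0.6, 2.3]
opening: 0.2
```

Emit:
move_arm(
  targets=[
    [0,0,0,0,0,0.4,0],
  ],
)

```text
time: 5.95
eef_pos: [634.8, -17.9, 142.7]
ee_rot: [0.0, 1.0, 0.03, -0.0]
wrist_force: [-1.9, -0.3, 3.3]
opening: 0.2
```

Emit:
move_arm(
  targets=[
    [0,0,0,0,0,0.4,0],
  ],
)

```text
time: 6.03
eef_pos: [634.8, -17.9, 142.3]
ee_rot: [0.0, 1.0, 0.03, -0.0]
wrist_force: [-3.4, -0.5, 3.1]
opening: -0.1
```

Emit:
move_arm(
  targets=[
    [0,0,0,0,0,0.4,0],
  ],
)

```text
time: 6.12
eef_pos: [634.8, -17.9, 141.9]
ee_rot: [0.0, 1.0, 0.03, -0.0]
wrist_force: [-1.3, -0.3, 2.5]
opening: -0.1
```

Emit:
move_arm(
  targets=[
    [0,0,0,0,0,0.4,0],
  ],
)

```text
time: 6.2
eef_pos: [634.8, -17.9, 141.5]
ee_rot: [0.0, 1.0, 0.03, -0.0]
wrist_force: [-2.9, 0.2, 3.4]
opening: -0.1
```

Emit:
move_arm(
  targets=[
    [0,0,0,0,0,0.4,0],
    [0,0,0,0,0,0.8,0],
  ],
)

```text
time: 6.37
eef_pos: [634.8, -17.9, 140.7]
ee_rot: [0.0, 1.0, 0.03, -0.0]
wrist_force: [-2.6, -0.7, 3.9]
opening: -0.2
```

Emit:
move_arm(
  targets=[
    [0,0,0,0,0,0.4,0],
    [0,0,0,0,0,0.8,0],
  ],
)

```text
time: 6.53
eef_pos: [634.8, -17.9, 139.9]
ee_rot: [0.0, 1.0, 0.03, -0.0]
wrist_force: [-3.0, 0.1, 3.8]
opening: -0.0
```

Emit:
move_arm(
  targets=[
    [0,0,0,0,0,0.4,0],
    [0,0,0,0,0,0.8,0],
  ],
)

```text
time: 6.7
eef_pos: [634.9, -17.9, 139.1]
ee_rot: [0.0, 1.0, 0.03, 0.0]
wrist_force: [-1.7, 0.0, 3.8]
opening: -0.2
```

Emit:
move_arm(
  targets=[
    [0,0,0,0,0,0.4,0],
    [0,0,0,0,0,0.8,0],
  ],
)

```text
time: 6.87
eef_pos: [634.8, -17.9, 138.2]
ee_rot: [0.0, 1.0, 0.03, -0.0]
wrist_force: [-1.5, 0.1, 3.1]
opening: 0.3
```

The lid came down through the catch zone to 138 mm under only 3–4 N, so the catch is **slack** and the knob needs tightening (clockwise). I'll lift and move over the knob.

```bash
python3 -c "
from h import *
print(go([536.3,-23.1,198],0.05))"
```

```text
([0.0, 0.0, 0.0097], [-98.7, -0.7, -59.8])
```

Emit:
move_arm(
  targets=[
    [0,0,0,0,0,-6,0],
    [0,0,0,0,0,-16,0],
    [0,0,0,0,0,-30,0],
    [0,0,0,-5,0,-44,0],
    [0,0,0.01,-20,0,-54,0.5],
    [0,0,0.01,-40,0,-60,0.7],
    [0,0,0.01,-65,-0.7,-60,0.7],
    [0,0,0.01,-86,-0.7,-60,0.7],
    [0,0,0.01,-97,-0.7,-60,0.7],
    [0,0,0.01,-98.7,-0.7,-60,0.7],
    [0,0,0.01,-98.7,-0.7,-60,0.7],
  ],
)

```text
time: 7.78
eef_pos: [536.3, -23.2, 199.5]
ee_rot: [0.0, 1.0, 0.025, 0.001]
wrist_force: [0.5, 0.4, 0.4]
opening: 59.5
```

Run:
```python
from h import *
s=sense();print(s['joint_pos'],s['eef_pos'],s['time'])
for n,(x,y,w) in {"side":(250,190,140),"top":(280,190,130)}.items():
    im=eyes.get_image(n)[y:y+110,x:x+w]; cv2.imwrite(f"pics/{n}2.png",cv2.resize(im[:,:,::-1],None,fx=5,fy=5,interpolation=cv2.INTER_CUBIC))
print(go([536.3,-23.1,138],0.05))
```

```text
[ 0.0810599   0.33231355 -0.17817184  1.82044861  0.06945092  0.99322057
 -1.64663158] [536.30714026 -23.15004485 199.46179071] 7.7833
([-0.0, -0.0016, -0.0003], [-1.1, 0.1, 60.9])
```

View pics/side2.png

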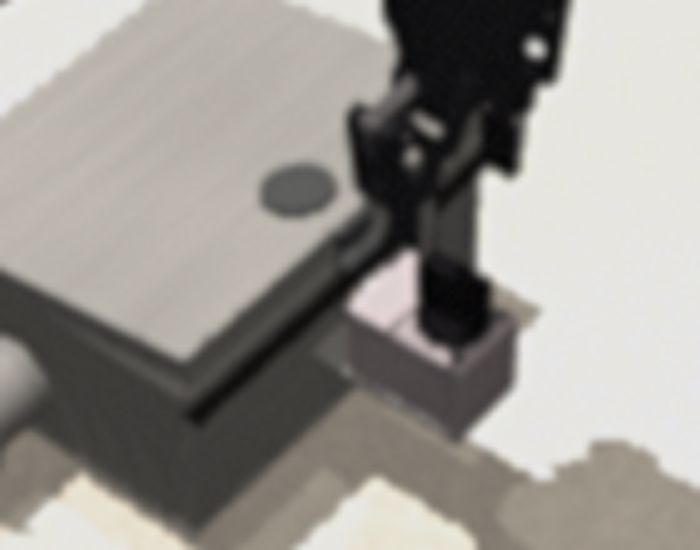

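View pics/top2.png

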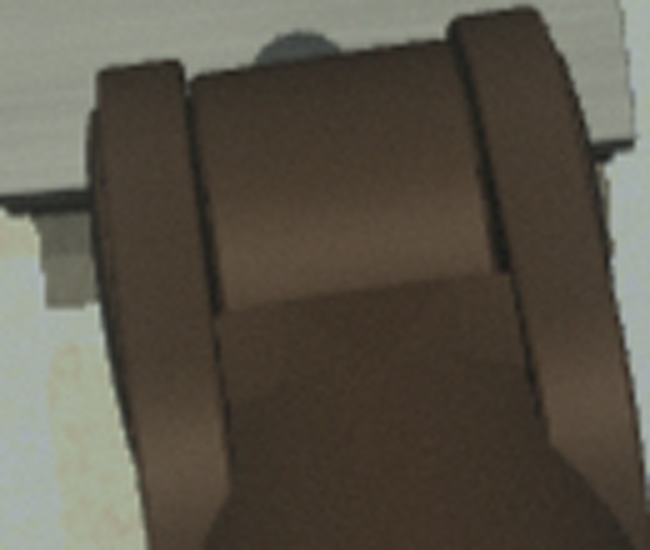

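In the side view the lid has sprung back up, with the boss at (298,190) in the crop, which confirms slack. The open fingers straddle the wing at (455,300). In the top view the arm hides the knob. Descending.

Emit:
move_arm(
  targets=[
    [0,0,0,-0.5,0,8,0.6],
    [0,0,0,-0.5,0,20,0.6],
    [0,0,0,-0.5,0,34,0.6],
    [0,0,0,-0.5,0,46,0.6],
    [0,0,0,-0.5,0,55,0.6],
    [0,0,0,-0.5,0,60,0.6],
    [0,0,0,-0.5,0,61,0.6],
    [0,0,0,-0.5,0,61,0.4],
    [0,0,0,-0.5,0,61,0.4],
    [0,0,0,-0.5,0,61,0.4],
  ],
)

```text
time: 8.72
eef_pos: [536.3, -23.1, 137.9]
ee_rot: [0.0, 1.0, 0.025, 0.001]
wrist_force: [-0.5, 0.5, -0.1]
opening: 34.2
```

Emit:
move_arm(
  targets=[
    [0,0,0,0,0,0,0.3],
    [0,0,0,0,0,0,0.2],
    [0,0,0,0,0,0,0],
    [0,0,0,0,0,0,0],
    [0,0,0,0,0,0,0],
    [0,0,0,0,0,0,0],
  ],
)

```text
time: 9.22
eef_pos: [536.0, -23.1, 137.8]
ee_rot: [0.0, 1.0, 0.025, 0.0]
wrist_force: [-1.1, -0.6, 5.2]
opening: 11.9
```

Run:
```python
from h import *
s=sense();print(s['joint_pos'],s['eef_pos'],s['wrist_force'],s['moment'],s['opening'])
im=eyes.get_image("side")[190:300,250:390]; cv2.imwrite(f"pics/side3.png",cv2.resize(im[:,:,::-1],None,fx=5,fy=5,interpolation=cv2.INTER_CUBIC))
```

```text
[ 0.07467622  0.40183959 -0.17346343  1.89165124  0.08993709  0.85481693
 -1.66519877] [535.98439768 -23.14880749 137.84340886] [-1.1359097  -0.61955803  5.2114676 ] [-0.04347073  0.26791868  0.214195  ] 11.89398622017947
```

View pics/side3.png

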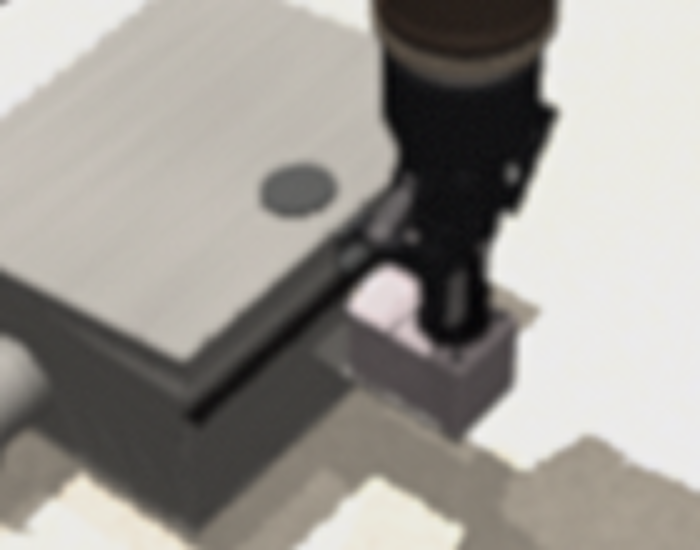

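The side view shows the fingers closed on the wing (opening 11.9 mm). I'll turn clockwise, which is + about the tool's downward z.

Emit:
move_arm(
  targets=[
    [0,0,0.06,0,0,0,0],
    [0,0,0.14,0,0,0,0],
    [0,0,0.22,0,0,0,0],
    [0,0,0.3,0,0,0,0],
    [0,0,0.38,0,0,0,0],
    [0,0,0.46,0,0,0,0],
    [0,0,0.54,0,0,0,0],
    [0,0,0.62,0,0,0,0],
    [0,0,0.7,0,0,0,0],
    [0,0,0.76,0,0,0,0],
    [0,0,0.78,0,0,0,0],
    [0,0,0.78,0,0,0,0],
  ],
)

```text
time: 10.27
eef_pos: [536.0, -23.0, 137.9]
ee_rot: [-0.0, 0.934, -0.357, 0.0]
wrist_force: [-2.3, -0.2, 6.5]
opening: 11.7
```

Run:
```python
from h import *
s=sense();print(s['joint_pos'],s['eef_pos'],s['wrist_force'],s['moment'],s['opening']); print(R.from_quat(np.roll(s['ee_rot'],-1)).as_matrix().round(3))
```

```text
[-0.06770513  0.3923741   0.0142971   1.90375031 -0.0068715   0.84474039
 -2.3518914 ] [536.03352297 -23.03908861 137.88569455] [-2.29340299 -0.22053545  6.53930976] [-0.11988753  0.43046273  0.19675597] 11.715739033917485
[[ 0.744 -0.668  0.001]
 [-0.668 -0.744 -0.   ]
 [ 0.001 -0.    -1.   ]]
```

Emit:
move_arm(
  targets=[
    [0,0,0,0,0,0,0.3],
    [0,0,0,0,0,0,0.45],
    [0,0,0,0,0,0,0.45],
    [0,0,0,0,0,0,0.45],
    [0,0,0,0,0,-8,0.45],
    [0,0,0,0,0,-22,0.45],
    [0,0,0,0,0,-38,0.45],
    [0,0,0,0,0,-52,0.45],
    [0,0,0,0,0,-60,0.45],
    [0,0,0,0,0,-60,0.45],
  ],
)

```text
time: 11.1
eef_pos: [536.9, -23.1, 199.4]
ee_rot: [-0.001, 0.934, -0.357, 0.002]
wrist_force: [0.7, 0.4, 0.8]
opening: 38.5
```

Emit:
move_arm(
  targets=[
    [0,0,0,8,-8,0,0],
    [0,0,0,24,-24,0,0],
    [0,0,0,42,-42,0,0],
    [0,0,0,58,-58,0,0],
    [0,0,0,67,-67,0,0],
    [0,0,0,70,-70,4,0],
    [0,0,0,70,-70,14,0],
    [0,0,0,70,-70,26,0],
    [0,0,0,70,-70,33,0],
    [0,0,0,70,-70,36,0],
    [0,0,0,70,-70,36,0],
    [0,0,0,70,-70,36,0],
  ],
)

```text
time: 12.1
eef_pos: [634.2, -17.7, 161.3]
ee_rot: [0.0, 0.934, -0.357, -0.0]
wrist_force: [0.3, -0.5, -0.2]
opening: 0.4
```

Run:
```python
from h import *
s=sense();print(s['eef_pos'],s['wrist_force'],s['time'],s['opening'])
for n,(x,y,w) in {"side":(250,180,140),"top":(280,190,130)}.items():
    im=eyes.get_image(n)[y:y+110,x:x+w]; cv2.imwrite(f"pics/{n}4.png",cv2.resize(im[:,:,::-1],None,fx=5,fy=5,interpolation=cv2.INTER_CUBIC))
```

```text
[634.23396763 -17.68890851 161.32720101] [ 0.25584046 -0.48925281 -0.15615759] 12.1 0.3809901484799679
```

View pics/side4.png

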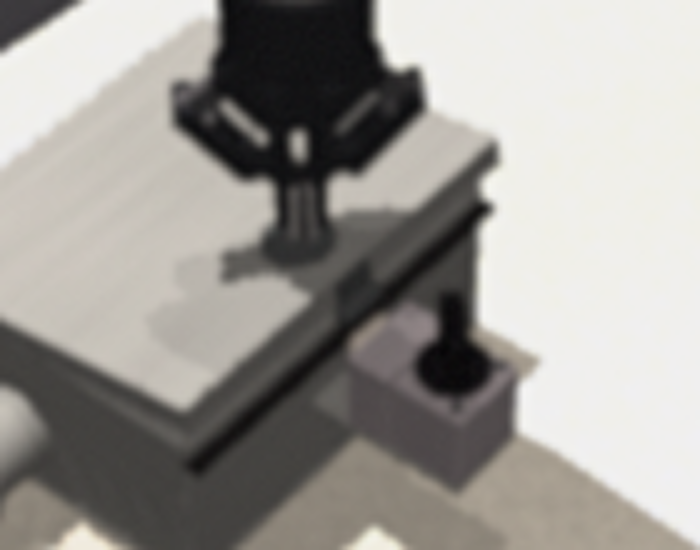

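View pics/top4.png

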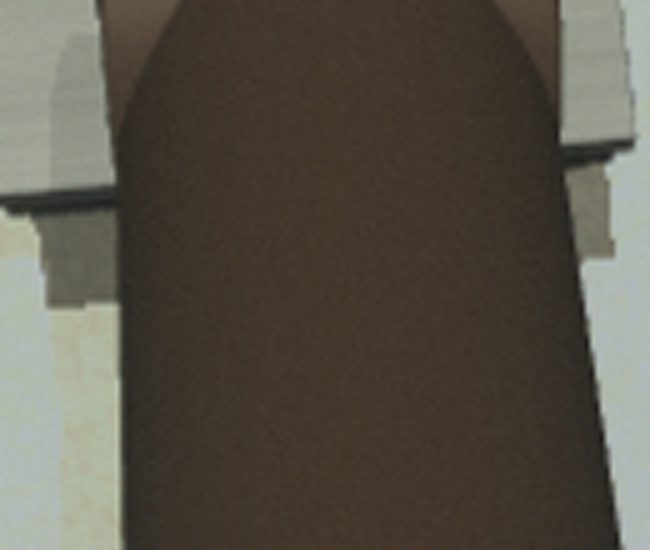

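In the side view the wing, at (450,335), has visibly turned and the fingertips are just above the boss at (298,245). In the top view the arm hides everything. Creeping down.

Emit:
move_arm(
  targets=[
    [0,0,0,0,0,0.8,0],
    [0,0,0,0,0,1.6,0],
    [0,0,0,0,0,2.4,0],
    [0,0,0,0,0,3.2,0],
    [0,0,0,0,0,4.0,0],
    [0,0,0,0,0,4.8,0],
    [0,0,0,0,0,5.6,0],
    [0,0,0,0,0,6.4,0],
    [0,0,0,0,0,7.2,0],
    [0,0,0,0,0,8.0,0],
    [0,0,0,0,0,8.8,0],
    [0,0,0,0,0,9.6,0],
  ],
)

```text
time: 13.2
eef_pos: [634.6, -17.7, 151.6]
ee_rot: [0.0, 0.934, -0.357, -0.0]
wrist_force: [0.4, 0.4, 0.7]
opening: -0.2
```

Emit:
move_arm(
  targets=[
    [0,0,0,0,0,0.5,0],
    [0,0,0,0,0,1.0,0],
    [0,0,0,0,0,1.5,0],
    [0,0,0,0,0,2.0,0],
    [0,0,0,0,0,2.5,0],
    [0,0,0,0,0,3.0,0],
  ],
)

```text
time: 13.7
eef_pos: [634.6, -17.6, 148.7]
ee_rot: [0.0, 0.934, -0.357, -0.0]
wrist_force: [-1.2, -0.0, 1.6]
opening: -0.1
```

Emit:
move_arm(
  targets=[
    [0,0,0,0,0,0.3,0],
    [0,0,0,0,0,0.6,0],
  ],
)

```text
time: 13.87
eef_pos: [634.6, -17.6, 148.1]
ee_rot: [0.0, 0.934, -0.357, -0.0]
wrist_force: [-0.1, -0.5, 2.2]
opening: -0.0
```

Emit:
move_arm(
  targets=[
    [0,0,0,0,0,0.3,0],
  ],
)

```text
time: 13.95
eef_pos: [634.6, -17.6, 147.8]
ee_rot: [0.0, 0.934, -0.357, -0.0]
wrist_force: [-0.5, 0.1, 1.2]
opening: -0.3
```

Emit:
move_arm(
  targets=[
    [0,0,0,0,0,0.3,0],
  ],
)

```text
time: 14.03
eef_pos: [634.6, -17.6, 147.5]
ee_rot: [0.0, 0.934, -0.357, -0.0]
wrist_force: [-1.9, -0.6, 4.4]
opening: -0.1
```

Emit:
move_arm(
  targets=[
    [0,0,0,0,0,0.3,0],
  ],
)

```text
time: 14.12
eef_pos: [634.6, -17.6, 147.4]
ee_rot: [-0.0, 0.934, -0.357, 0.0]
wrist_force: [-2.0, 0.6, 5.9]
opening: -0.1
```

Emit:
move_arm(
  targets=[
    [0,0,0,0,0,0.3,0],
  ],
)

```text
time: 14.2
eef_pos: [634.6, -17.7, 147.3]
ee_rot: [-0.0, 0.934, -0.357, 0.0]
wrist_force: [-3.1, -1.2, 7.4]
opening: 0.2
```

Emit:
move_arm(
  targets=[
    [0,0,0,0,0,0.3,0],
  ],
)

```text
time: 14.28
eef_pos: [634.6, -17.7, 147.2]
ee_rot: [-0.0, 0.934, -0.357, 0.0]
wrist_force: [-4.3, -0.4, 9.2]
opening: -0.2
```

Emit:
move_arm(
  targets=[
    [0,0,0,0,0,0.2,0],
  ],
)

```text
time: 14.37
eef_pos: [634.6, -17.7, 147.1]
ee_rot: [-0.0, 0.934, -0.357, 0.0]
wrist_force: [-4.2, -0.5, 9.1]
opening: -0.1
```

Emit:
move_arm(
  targets=[
    [0,0,0,0,0,0.2,0],
  ],
)

```text
time: 14.45
eef_pos: [634.6, -17.7, 147.0]
ee_rot: [-0.0, 0.934, -0.357, 0.0]
wrist_force: [-4.1, -0.5, 9.8]
opening: -0.0
```

Emit:
move_arm(
  targets=[
    [0,0,0,0,0,0.2,0],
  ],
)

```text
time: 14.53
eef_pos: [634.6, -17.7, 146.9]
ee_rot: [-0.0, 0.934, -0.357, 0.0]
wrist_force: [-4.4, -0.1, 9.7]
opening: -0.6
```

Emit:
move_arm(
  targets=[
    [0,0,0,0,0,0.2,0],
  ],
)

```text
time: 14.62
eef_pos: [634.6, -17.7, 146.7]
ee_rot: [-0.0, 0.934, -0.357, 0.0]
wrist_force: [-5.1, 0.2, 9.3]
opening: 0.3
```

Emit:
move_arm(
  targets=[
    [0,0,0,0,0,0.2,0],
    [0,0,0,0,0,0.4,0],
  ],
)

```text
time: 14.78
eef_pos: [634.5, -17.6, 146.3]
ee_rot: [-0.0, 0.934, -0.357, 0.0]
wrist_force: [-4.8, -0.2, 9.4]
opening: 0.1
```

Emit:
move_arm(
  targets=[
    [0,0,0,0,0,0.2,0],
    [0,0,0,0,0,0.4,0],
  ],
)

```text
time: 14.95
eef_pos: [634.4, -17.7, 145.9]
ee_rot: [-0.0, 0.934, -0.357, 0.0]
wrist_force: [-4.3, -0.0, 10.4]
opening: -0.3
```

Emit:
move_arm(
  targets=[
    [0,0,0,0,0,0.3,0],
    [0,0,0,0,0,0.6,0],
  ],
)

```text
time: 15.12
eef_pos: [634.4, -17.7, 145.2]
ee_rot: [0.0, 0.934, -0.357, -0.0]
wrist_force: [-6.4, 1.2, 10.2]
opening: 0.1
```

Emit:
move_arm(
  targets=[
    [0,0,0,0,0,0.3,0],
    [0,0,0,0,0,0.6,0],
    [0,0,0,0,0,0.9,0],
    [0,0,0,0,0,1.2,0],
  ],
)

```text
time: 15.45
eef_pos: [634.2, -17.7, 143.9]
ee_rot: [0.0, 0.934, -0.357, -0.0]
wrist_force: [-5.5, -0.5, 9.0]
opening: -0.3
```

Emit:
move_arm(
  targets=[
    [0,0,0,0,0,0.3,0],
    [0,0,0,0,0,0.6,0],
    [0,0,0,0,0,0.9,0],
    [0,0,0,0,0,1.2,0],
  ],
)

```text
time: 15.78
eef_pos: [634.0, -17.7, 142.5]
ee_rot: [0.0, 0.934, -0.357, -0.0]
wrist_force: [-5.3, -0.1, 7.6]
opening: -0.1
```

Emit:
move_arm(
  targets=[
    [0,0,0,0,0,0.3,0],
    [0,0,0,0,0,0.6,0],
    [0,0,0,0,0,0.9,0],
    [0,0,0,0,0,1.2,0],
  ],
)

```text
time: 16.12
eef_pos: [634.1, -17.7, 141.1]
ee_rot: [0.0, 0.934, -0.357, -0.0]
wrist_force: [-4.4, -0.4, 6.7]
opening: -0.1
```

Emit:
move_arm(
  targets=[
    [0,0,0,0,0,0.3,0],
    [0,0,0,0,0,0.6,0],
    [0,0,0,0,0,0.9,0],
    [0,0,0,0,0,1.2,0],
  ],
)

```text
time: 16.45
eef_pos: [634.1, -17.7, 139.8]
ee_rot: [0.0, 0.934, -0.357, -0.0]
wrist_force: [-3.5, 0.6, 5.0]
opening: -0.2
```

Emit:
move_arm(
  targets=[
    [0,0,0,0,0,0.3,0],
    [0,0,0,0,0,0.6,0],
    [0,0,0,0,0,0.9,0],
    [0,0,0,0,0,1.2,0],
  ],
)

```text
time: 16.78
eef_pos: [634.6, -17.7, 138.4]
ee_rot: [0.0, 0.934, -0.357, -0.0]
wrist_force: [-2.3, 0.1, 3.2]
opening: -0.1
```

Emit:
move_arm(
  targets=[
    [0,0,0,0,0,0.3,0],
    [0,0,0,0,0,0.6,0],
    [0,0,0,0,0,0.9,0],
  ],
)

```text
time: 17.03
eef_pos: [634.7, -17.7, 137.4]
ee_rot: [0.0, 0.934, -0.357, 0.0]
wrist_force: [-0.9, 0.4, 2.8]
opening: -0.1
```

Emit:
move_arm(
  targets=[
    [0,0,0,0,0,0.3,0],
    [0,0,0,0,0,0.6,0],
  ],
)

```text
time: 17.2
eef_pos: [634.7, -17.6, 136.8]
ee_rot: [-0.0, 0.934, -0.357, 0.0]
wrist_force: [-1.2, -1.3, 1.3]
opening: 0.1
```

Emit:
move_arm(
  targets=[
    [0,0,0,0,0,0.3,0],
    [0,0,0,0,0,0.6,0],
  ],
)

```text
time: 17.37
eef_pos: [634.7, -17.6, 136.2]
ee_rot: [-0.0, 0.934, -0.357, 0.0]
wrist_force: [-0.1, -0.6, 0.9]
opening: 0.0
```

Emit:
move_arm(
  targets=[
    [0,0,0,0,0,0.3,0],
    [0,0,0,0,0,0.6,0],
  ],
)

```text
time: 17.53
eef_pos: [634.8, -17.6, 135.6]
ee_rot: [-0.0, 0.934, -0.357, 0.0]
wrist_force: [-0.7, 0.4, 0.7]
opening: -0.0
```

Emit:
move_arm(
  targets=[
    [0,0,0,0,0,0.3,0],
    [0,0,0,0,0,0.6,0],
  ],
)

```text
time: 17.7
eef_pos: [634.7, -17.6, 135.0]
ee_rot: [-0.0, 0.934, -0.357, 0.0]
wrist_force: [0.6, -0.5, 0.2]
opening: -0.1
```

Emit:
move_arm(
  targets=[
    [0,0,0,0,0,0.3,0],
    [0,0,0,0,0,0.6,0],
  ],
)

```text
time: 17.87
eef_pos: [634.7, -17.5, 134.4]
ee_rot: [-0.0, 0.934, -0.357, 0.0]
wrist_force: [-0.2, -0.3, -0.4]
opening: 0.2
```

Emit:
move_arm(
  targets=[
    [0,0,0,0,0,0.3,0],
  ],
)

```text
time: 17.95
eef_pos: [634.6, -17.6, 134.1]
ee_rot: [-0.0, 0.934, -0.357, 0.0]
wrist_force: [0.3, -0.6, 0.5]
opening: -0.1
```

Emit:
move_arm(
  targets=[
    [0,0,0,0,0,0.3,0],
  ],
)

```text
time: 18.03
eef_pos: [634.6, -17.6, 133.9]
ee_rot: [-0.0, 0.934, -0.357, 0.0]
wrist_force: [-0.6, -0.0, -0.2]
opening: -0.0
```

Emit:
move_arm(
  targets=[
    [0,0,0,0,0,0.3,0],
  ],
)

```text
time: 18.12
eef_pos: [634.6, -17.6, 133.5]
ee_rot: [0.0, 0.934, -0.357, 0.0]
wrist_force: [-0.3, -0.2, 0.4]
opening: -0.3
```

The force peaked near 10–12 N, then fell to zero: the lid dropped past the catch by itself. Lifting away to check that it holds.

Emit:
move_arm(
  targets=[
    [0,0,0,0,0,-3,0],
    [0,0,0,0,0,-10,0],
    [0,0,0,0,0,-24,0],
    [0,0,0,0,0,-44,0],
    [0,0,0,0,0,-64,0],
    [0,0,0,0,0,-80,0],
    [0,0,0,0,0,-88,0],
    [0,0,0,0,0,-90,0],
    [0,0,0,0,0,-90,0],
    [0,0,0,0,0,-90,0],
  ],
)

```text
time: 18.95
eef_pos: [634.1, -17.6, 222.8]
ee_rot: [0.0, 0.934, -0.357, -0.001]
wrist_force: [-0.1, -0.7, -0.5]
opening: 0.1
```

Run:
```python
from h import *
im=eyes.get_image("side"); cv2.imwrite("pics/side5f.png",im[:,:,::-1])
c=lambda I:cv2.resize(I[190:300,220:370],None,fx=4,fy=4,interpolation=cv2.INTER_CUBIC)
cv2.imwrite("pics/side5.png",np.vstack([c(im[:,:,::-1]),c(cv2.imread("pics/side0.png"))])[:, :])
t=eyes.get_image("top"); cv2.imwrite("pics/top5.png",t[:,:,::-1])
s=sense(); print(s['eef_pos'],s['wrist_force'],s['time'])
# things unmoved? difference to start image
for n,i in (("side",im),("top",t)):
    o=cv2.imread(f"pics/{n}0.png")[:,:,::-1].astype(int)
    for nm,(x0,y0,x1,y1) in {"side":{"tumbler":(200,345,250,410),"cup":(418,175,458,225),"tape":(430,243,480,283)},"top":{"tumbler":(112,255,178,305),"cup":(505,240,575,295),"tape":(440,315,500,375)}}[n].items():
        print(n,nm,np.abs(o-i)[y0:y1,x0:x1].mean().round(1))
```

```text
[633.96374236 -17.6285786  222.36254633] [-0.01510709  1.03985855 -0.15099109] 19.05
side tumbler 19.8
side cup 21.4
side tape 21.8
top tumbler 27.8
top cup 30.5
top tape 31.1
```

View pics/side5.png

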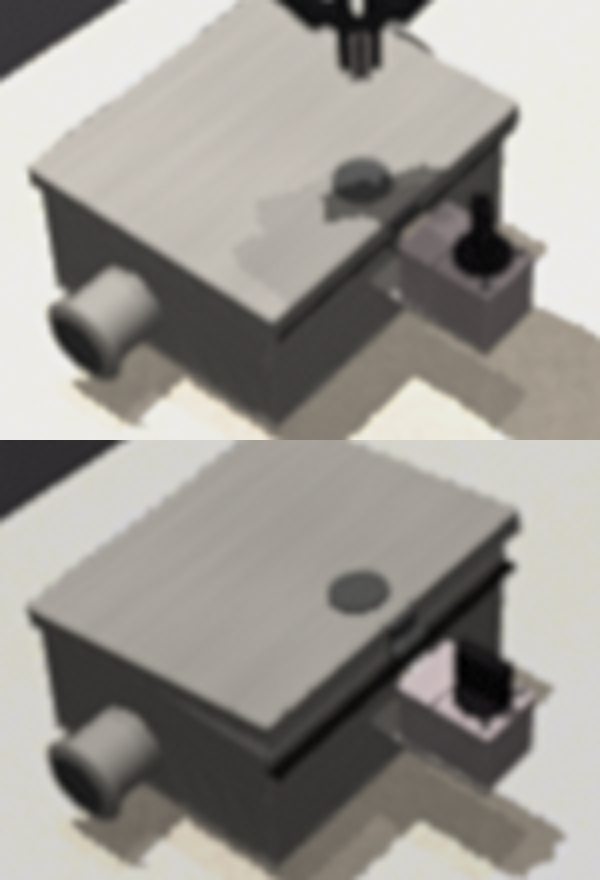

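The side view (top crop is now, bottom is the start) shows the lid closed on the rim at (275,330), where a gap stood open at the start. The fingers are clear at (360,70). I'll wait and check that the lid stays down and the other objects haven't moved.

Emit:
move_arm(
  targets=[
    [0,0,0,0,0,0,0],
    [0,0,0,0,0,0,0],
    [0,0,0,0,0,0,0],
    [0,0,0,0,0,0,0],
    [0,0,0,0,0,0,0],
    [0,0,0,0,0,0,0],
    [0,0,0,0,0,0,0],
    [0,0,0,0,0,0,0],
    [0,0,0,0,0,0,0],
    [0,0,0,0,0,0,0],
    [0,0,0,0,0,0,0],
    [0,0,0,0,0,0,0],
  ],
)

```text
time: 20.05
eef_pos: [634.6, -17.6, 223.6]
ee_rot: [0.0, 0.934, -0.357, 0.0]
wrist_force: [-0.5, 0.1, 0.3]
opening: 0.1
```

Run:
```python
from h import *
im=eyes.get_image("side")[:,:,::-1]; p=cv2.imread("pics/side5f.png")
print("lid change",np.abs(im.astype(int)-p)[185:290,225:355].mean())
t=cv2.imread("pics/top5.png");o=cv2.imread("pics/top0.png");so=cv2.imread("pics/side0.png")
for nm,A,B,(x0,y0,x1,y1) in [("tumbler",o,t,(105,250,185,310)),("cup",o,t,(500,235,580,300)),("tape",o,t,(438,312,502,378)),("tumbler s",so,im,(195,340,255,412)),("cup s",so,im,(415,172,461,228)),("tape s",so,im,(428,240,482,285))]:
    g=[np.float32(cv2.cvtColor(np.ascontiguousarray(I[y0:y1,x0:x1]),cv2.COLOR_BGR2GRAY)) for I in (A,B)]
    print(nm,cv2.phaseCorrelate(*g))
c,e=tri((S:=None) or (220+362/4,190+178/4),(0,0)) if 0 else (None,None)
print("boss on z=132 plane (side):",onz("side",(220+361/4,190+179/4),132))
print(sense()['time'])
```

```text
lid change 0.8726984126984128
tumbler ((-0.005580026270777694, -0.0025922220011196373), 0.9787754410505295)
cup ((-0.06316291961077525, -0.01698815181358526), 1.002222160001596)
tape ((-0.0009532247755856815, 0.024252311473503596), 0.9927118658605549)
tumbler s ((0.04577529811307812, -0.002904553659490716), 0.9836552063624064)
cup s ((0.0050835957009525146, 0.014485093655874692), 0.9479594301846292)
tape s ((0.22165618423797895, 0.7303507160218565), 0.8374855088598934)
boss on z=132 plane (side): [629.03684272 -14.18119884 132.        ]
20.1
```

```bash
python3 -c "
from workcell import manip; print(manip.job_done())"
```

```text
the job is handed in; nothing more can be done
None
```

The lid is shut and its catch holds it down by itself. I handed the job in just after 20.1 s, and no verdict is reported.

**What I did:** The first push took the lid through the catch under only 3–4 N, and it sprang back up, so the catch was slack. I turned the knob 0.78 rad clockwise and pushed again. This time the catch met the lid suddenly with the tool at about 147.5 mm. The highest force I read was about 12 N in total (about 10 N downward). The force then fell to zero as the lid dropped shut by itself. Force was read only at the end of each move call, so brief peaks in between are not recorded.

**Last checks:**
- **Lid:** It was fully shut in the side picture, and the picture had not changed about 1 s later. With the tip reading 133.5 mm over the boss there was no contact force. That puts the lid under about 0.009 rad, within the 0.012 limit.
- **Robot:** The gripper was about 90 mm above the lid and touching nothing.
- **Tumbler, cup and tape:** They shifted by less than 0.1 pixel in the top view.

**Where checks disagreed:**
- **Tape roll:** It showed a 0.7 pixel shift in the side view only. I put that down to changed light and shadow, and it is far below 20 mm.
- **Boss position:** From the side view alone, the boss came out at x = 629 mm, about 5 mm off my earlier measurement. It is partly hidden by the gripper's shadow, and this did not affect the result.

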